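Brush out the canister, then free and hold up the twist-lock lid

TASK

Get the gift-shop canister ready for refilling: take the long brush standing in the open canister, scrub it up and down inside twice with long strokes (about 7 cm up and back down to the bottom each time) without pulling the brush head out of the canister, and let go of it standing in there. Then free the twist-lock lid of the stock jar on the wooden foot: it may lock left-handed or right-handed, which cannot be seen, so if it stops short one way turn it the other, and lift it off. Finish while still gripping the lid, holding it still and level about 8 cm straight above the jar, and leave the little house, the pumpkin and the dish where they are and the canister upright.

Things in the scene. Friction and masses are not known exactly. Their poses are not given: they have to be found in the camera images.
- canister: open straight round canister of dusty-pink cast stone, loose, 0.9 kg, outside diameter 92, inside diameter 82, height 150, floor 6 thick (mm); origin at the centre of its underside, z up
- brush_grip (a point): point on the axis of the long brush's round wooden handle (16 mm diameter), 205 mm above the brush's foot and 45 mm below its top end, the height to grip; z up along the handle. The brush (0.12 kg) stands upright anywhere on the canister's floor, sticks out above the rim, and stands by itself when let go
- brush_foot (a point): centre of the flat underside of the brush's round head (head 48 mm diameter, 60 mm high, above it the handle); the whole brush is 250 mm long; z up along the handle. Resting in the canister it is 6 mm above the canister's underside
- jar: cream ribbed stock jar, belly diameter 100 mm, fixed on a round wooden foot (124 mm diameter, 20 mm high) that is fixed to the counter, it cannot move or turn; origin at the centre of the foot's underside, z up; the jar's rim is at 125 mm; the lid closes it to start with
- lid_knob (a point): point on the axis of the round ribbed wooden knob (42 mm diameter, 38 mm tall) on the stock jar's lid, 24 mm above the lid plate and 14 mm below the knob's top, the height to grip; x points to a small pip on the plate, z up. Closed, it is 155 mm above the jar's underside
- house: small cast house ornament, 34 x 44 mm and about 67 mm high, loose, to be left alone; origin under its centre
- pumpkin: small cast pumpkin ornament, 75 mm diameter, 58 mm high, loose, to be left alone; origin under its centre
- dish: small round dish, 96 mm diameter, 28 mm high, loose, to be left alone; origin under its centre
- lid: the jar's lid, loose, 0.16 kg, 84 mm diameter; origin under its skirt, 50 mm below lid_knob. Twist lock with hidden lugs, easy to turn. From its start it turns the wrong way only 13 to 24 degrees to a dead stop; the right way it stops at 70 to 82 degrees and lifts off from 45 degrees on (60 is best), else it catches after 2 mm. Which way is right varies and cannot be seen
- brush: the brush itself, origin the same as brush_foot

How it is judged:
On the way, in this order (a step that is already met when the one before it is completed fails the run):
1. the gripped brush is drawn up at least 5 cm above the canister's underside, its head still inside (z of brush_foot in the frame of canister above 0.05 m and horizontal distance between brush_foot and canister below 0.04 m and contact force between brush and the fingers above 0.3 N), for 0.1 s.
2. the brush is back down, within 25 mm of the canister's underside (z of brush_foot in the frame of canister below 0.025 m and horizontal distance between brush_foot and canister below 0.04 m), for 0.1 s.
3. the gripped brush is drawn up a second time (all of step 1), for 0.1 s.
4. the brush is down again and let go (all of step 2 and contact force between brush and the fingers below 0.05 N), for 0.1 s.
5. the lid is lifted clear of the jar in the gripper (z of lid_knob in the frame of jar above 0.185 m and contact force between lid and the fingers above 0.3 N), for 0.1 s.
At the end, for the whole second after the job is handed in: Only the fingers carry the lid, still and level (0.3 rad), 50 to 150 mm above its closed height, within 40 mm of the jar's axis; the brush rests in the upright canister, foot within 30 mm of its underside, leaning under 0.4 rad (z of lid_knob in the frame of jar between 0.205 and 0.305 m and horizontal distance between lid_knob and jar below 0.04 m and angle between lid_knob's own z axis and vertical below 0.3 rad and contact force between lid and the fingers above 0.5 N and contact force between lid and jar below 0.1 N and contact force between lid and canister below 0.1 N and contact force between lid and brush below 0.1 N and linear speed of each of lid, brush below 0.03 m/s and z of brush_foot in the frame of canister below 0.03 m and horizontal distance between brush_foot and canister below 0.045 m and angle between brush_foot's own z axis and vertical below 0.4 rad and angle between canister's own z axis and vertical below 0.1 rad); the arm keeps its last pose, push and grip.
It fails at once if the brush head is pulled out of the canister (z of brush_foot in the frame of canister above 0.14 m).
It fails at once if the canister is tipped (angle between canister's own z axis and vertical above 0.35 rad).
It fails at once if the house is disturbed (distance of house from where it was at the start of the episode above 0.03 m).
It fails at once if the pumpkin is disturbed (distance of pumpkin from where it was at the start of the episode above 0.03 m).
It fails at once if the dish is disturbed (distance of dish from where it was at the start of the episode above 0.03 m).
It also fails if it takes over 56 s, if anything falls off the work surface, if the arm or the gripper's body presses on something with over 40 N, if the wrist force passes 120 N, or if a joint passes its speed limit or range.

ROBOT

A 6-joint arm with a two-finger parallel gripper is mounted at the origin on the work surface. World frame = base frame: x ahead of the robot, y to its left, z up, the work surface at z = 0. Lengths are in m, angles in rad, forces in N, time in s.
With the tool pointing down it reaches from about 0.35 to 0.925 m from the base axis. Payload 6.4 kg.
Tool frame: the origin (TCP) lies midway between the tips of the shut fingers; the grasp point (between the pads) lies 19 mm behind it (r.tcp_to_grasp is the distance from the TCP to the grasp point, in m); z points along the fingers, y is the line along which they close (so a half turn about z gives the same grasp; the last joint's range is limited). The gripper opens to 94 mm and grips with 3 to 60 N. Pads are 16 mm wide; open, the fingers measure 119 mm over their backs; the gripper's body (75 mm by 177 mm) begins 78 mm behind the grasp point.
Start: joints at [1.131, 0.245, 1.558, -0, 1.339, -0.174], TCP at [0.171, 0.627, 0.205] pointing down, gripper open.
Joint ranges: [-3.13, 3.13], [-1.02, 2.26], [0.13, 2.54], [-0.95, 4.09], [0.21, 2.88], [-2.74, 2.74]. Speed limits (rad/s): [2.57, 2.57, 3.14, 3.14, 3.14, 3.14].

INTERFACE

Orientations are given as a rotation vector (axis times angle).
In Python, from workcell import r, imaging gives the robot as it stands.
- The arm moves only by the tool play_rows, never from a script. Its argument "commands" is a list of rows, each an object with "travel": the shift along the tool's x, y, z in cm, a list of three; "rot": the turn, a rotation vector about the tool's x, y, z in degrees, a list of three. A call has exactly 8 rows; each row shifts and turns the commanded pose from where the row before left it, along the tool's axes as they then stand; what a row does not reach is not made up. A row lasts 1/12 s, in which the tool goes at most 41.7 mm and 7.16 degrees, less where a joint would pass 70% of its speed; a pose out of reach is approached as far as the arm can. A call is refused whole if a number of a shift passes 4.17 or a number of a turn 7.16, either way. A call with a gripper value outside its range is refused whole. "fingers" is the finger opening in cm, from 0 to 9.4, set as the call begins (left out, the last holds). The fingers move at their own pace and stop on an object; "squeeze" is the grip in N (left out, the last holds). Time passes only in rows, so rows that do not move let the fingers close, or fill a call up. It gives the time, the measured TCP pose, the force, the opening and the grip force at its end, in the units of the state.
- r.state(): the state, without advancing time (a new reading comes with each control period).
- imaging.get_image(name): name is "scene" or "side" or "wrist"; returns the picture (384x512x3 uint8, red, green, blue); there is no depth.
- imaging.camera_info(name): a dict with "K" (3x3 intrinsics, pixels), "extrinsics" (4x4, takes a point from camera to world coordinates). Camera axes: x right, y up, looking along -z (the intrinsics and any distortion apply to the point x, -y, -z); pixel columns grow to the right and rows downward; lengths in m; the calibration is good to about 2 mm. A picture is of the moment at which its call begins: read the wrist's pose just before it. camera_info takes no time and is no camera call; for the wrist camera it gives the pose at the moment of the call.
- r.finish_job(): hands the job in; it is judged then, once.
The state is a dict: "clock": time; "joint_positions": joint angles; "joint_vel": joint speeds; "joint_efforts": joint torques, N m; "eef_pos": TCP position; "eef_rot": TCP orientation; "force": force on the tool from outside, world axes, zero at the start; "moment": the same for the moment, N m; "opening": finger opening in m; "finger_force": force on a finger pad.
Only numpy, scipy, OpenCV 4.12 (cv2) and the standard library are available. Lean on these libraries where they do the work, as an engineer would, in place of code of your own. Each camera call takes 0.05 s, during which the arm holds its last target. There are 200 camera calls.

## Working session

There is one attempt and no reset: what is moved stays moved. The work goes in short steps, Python scripts to look and compute and a tool call to move; the robot and the scene stay as the last step left them, time stands still between calls to the robot, and variables do not carry over. Pictures are saved under pics/ and viewed, at most 10 in all, crops included, and the job is handed in when it is done.

Besides the shell and the picture viewer there is one more tool, called after "Call:" by a JSON object that holds its "op" and its "data". play_rows: Moves the arm, as the interface text tells. Its arguments: {"type":"object","properties":{"commands":{"type":"array"},"fingers":{"type":"number"},"squeeze":{"type":"number"}},"required":["commands"]}

```bash
ls; mkdir -p pics
python3 - <<'E'
from workcell import r, imaging
import cv2, numpy as np
for n in ("scene","side","wrist"):
    c=imaging.camera_info(n); print(n,np.round(c["K"],1).tolist(),np.round(c["extrinsics"],3).tolist(),[k for k in c])
    cv2.imwrite(f"pics/{n}0.png",imaging.get_image(n)[:,:,::-1])
print(r.state())
E
```

```text
pics
scene [[463.6, 0.0, 262.2], [0.0, 463.6, 178.4], [0.0, 0.0, 1.0]] [[0.712, -0.541, 0.448, 1.082], [0.702, 0.547, -0.455, -0.517], [0.001, 0.639, 0.769, 0.977], [0.0, 0.0, 0.0, 1.0]] ['K', 'extrinsics']
side [[371.0, 0.0, 251.1], [0.0, 371.0, 189.9], [0.0, 0.0, 1.0]] [[0.898, 0.197, -0.394, 0.277], [-0.44, 0.446, -0.78, -0.583], [0.022, 0.873, 0.487, 0.51], [0.0, 0.0, 0.0, 1.0]] ['K', 'extrinsics']
wrist [[277.4, 0.0, 255.3], [0.0, 277.4, 189.9], [0.0, 0.0, 1.0]] [[0.263, -0.936, -0.235, 0.102], [0.965, 0.255, 0.065, 0.647], [-0.0, -0.244, 0.97, 0.384], [0.0, 0.0, 0.0, 1.0]] ['K', 'extrinsics']
{'clock': 0.15, 'joint_positions': array([ 1.13093290e+00,  2.45633138e-01,  1.55870492e+00,  1.30910945e-05,
        1.33867981e+00, -1.74065192e-01]), 'joint_vel': array([-0.00033763, -0.00243605, -0.00388479,  0.00023866, -0.00148617,
       -0.00039341]), 'joint_efforts': array([ 3.48962258e-04, -4.16269362e+01, -3.14980996e+01,  6.85625849e-02,
        3.16921156e-02, -8.46565536e-05]), 'eef_pos': array([0.1705191 , 0.62677538, 0.20462724]), 'eef_rot': array([-4.16232878e-01, -3.11344955e+00,  2.12772704e-03]), 'force': array([ 0.12987841, -0.28421333, -0.31273553]), 'moment': array([-0.00297349,  0.02416779, -0.02592026]), 'finger_force': 0.0, 'opening': 0.09400454641947718}
```

View pics/scene0.png

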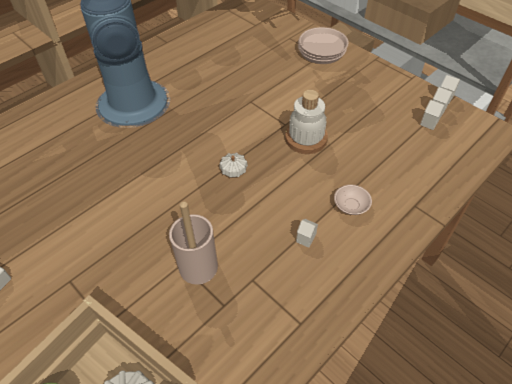

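View pics/side0.png

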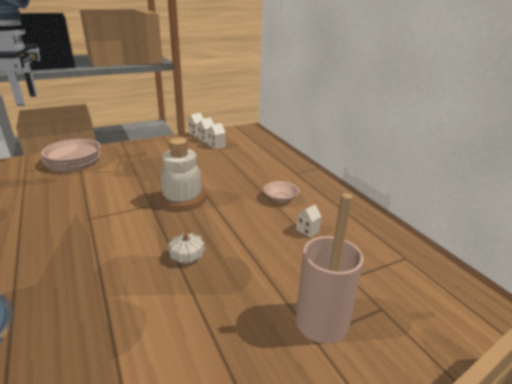

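The scene view shows the brush top at about (184,205), the canister rim centre at (193,234) and the knob top at (310,94). In the side view these are at about (345,197), (332,253) and (178,142). The pumpkin, house and dish are clearly visible.

```bash
cat > h.py <<'E'
from workcell import r, imaging
import cv2, numpy as np
from scipy.spatial.transform import Rotation as R
def P(n=None,c=None):
    c=c or imaging.camera_info(n); E=np.linalg.inv(np.array(c["extrinsics"])); return np.array(c["K"])@np.diag([1,-1,-1])@E[:3]
def tri(Pa,a,Pb,b):
    X=cv2.triangulatePoints(Pa,Pb,np.array(a,float),np.array(b,float)).ravel(); X=X[:3]/X[3]
    e=[np.round((lambda q:q[:2]/q[2])(M@np.r_[X,1])-u,1) for M,u in((Pa,a),(Pb,b))]
    return X,e
def ray(M,u,z): # intersect with height z
    A=np.c_[M[:,0],M[:,1],-np.r_[u,1]]; return np.linalg.solve(A,-(M[:,2]*z+M[:,3]))[:2]
E
python3 - <<'E'
from h import *
S,D=P("scene"),P("side")
for n,a,b in [("brushtop",(184.5,205),(345.5,197)),("rim",(193,234),(332.5,253.5)),("knobtop",(311,94),(178.5,142)),
 ("pumpkin",(233,166),(186,249)),("house",(307,233),(309,222)),("dish",(353,201),(281,192)),("brush_at_rim",(191,240),(337.5,250))]:
    X,e=tri(S,a,D,b); print(n,X.round(3),*e, np.hypot(X[0],X[1]).round(3))
s=r.state(); print(R.from_rotvec(s["eef_rot"]).as_matrix().round(3))
E
```

```text
brushtop [ 0.599 -0.241  0.251] [ 0.1 -0.3] [0.5 0.5] 0.646
rim [ 0.6   -0.235  0.144] [ 0.3 -0.9] [1.3 1.4] 0.644
knobtop [0.498 0.262 0.166] [0.  0.5] [-0.6 -0.7] 0.563
pumpkin [0.436 0.025 0.021] [ 0.1 -0.5] [0.6 0.7] 0.437
house [0.726 0.001 0.024] [ 0.  -0.2] [0.2 0.2] 0.726
dish [0.744 0.162 0.018] [ 0.  -0.1] [0.1 0.1] 0.761
brush_at_rim [ 0.608 -0.244  0.149] [ 1.  -3.1] [4.7 4.9] 0.655
[[-0.965  0.263 -0.001]
 [ 0.263  0.965 -0.001]
 [ 0.    -0.001 -1.   ]]
```

Call:
{"op": "play_rows", "data": {"commands": [{"travel": [0,0,-2.9],"rot": [0,0,0]},{"travel": [0,0,-2.9],"rot": [0,0,0]},{"travel": [0,0,-2.9],"rot": [0,0,0]},{"travel": [0,0,-2.9],"rot": [0,0,0]},{"travel": [-2.3,-2.6,0],"rot": [0,0,0]},{"travel": [-2.3,-2.6,0],"rot": [0,0,0]},{"travel": [-2.3,-2.6,0],"rot": [0,0,0]},{"travel": [-2.3,-2.6,0],"rot": [0,0,0]}], "fingers": 9.4, "squeeze": 25}}

```text
clock: 0.82
eef_pos: [0.2324, 0.5012, 0.3212]
eef_rot: [-0.415, -3.114, 0.001]
force: [-0.5, 0.6, 0.6]
opening: 0.0941
finger_force: 0.0
```

Call:
{"op": "play_rows", "data": {"commands": [{"travel": [-2.3,-2.6,0],"rot": [0,0,0]},{"travel": [-2.3,-2.6,0],"rot": [0,0,0]},{"travel": [-2.3,-2.6,0],"rot": [0,0,0]},{"travel": [-2.3,-2.6,0],"rot": [0,0,0]},{"travel": [-2.3,-2.6,0],"rot": [0,0,0]},{"travel": [-2.3,-2.6,0],"rot": [0,0,0]},{"travel": [-2.3,-2.6,0],"rot": [0,0,0]},{"travel": [-2.3,-2.6,0],"rot": [0,0,0]}]}}

```text
clock: 1.48
eef_pos: [0.3553, 0.2521, 0.3213]
eef_rot: [0.416, 3.114, 0.0]
force: [1.5, 0.0, 0.1]
opening: 0.0939
finger_force: 0.0
```

Call:
{"op": "play_rows", "data": {"commands": [{"travel": [-2.3,-2.6,0],"rot": [0,0,0]},{"travel": [-2.3,-2.6,0],"rot": [0,0,0]},{"travel": [-2.3,-2.6,0],"rot": [0,0,0]},{"travel": [-2.3,-2.6,0],"rot": [0,0,0]},{"travel": [-2.3,-2.6,0],"rot": [0,0,0]},{"travel": [-2.3,-2.6,0],"rot": [0,0,0]},{"travel": [0,0,0],"rot": [0,0,0]},{"travel": [0,0,0],"rot": [0,0,0]}]}}

```text
clock: 2.15
eef_pos: [0.4474, 0.0658, 0.321]
eef_rot: [-0.421, -3.112, -0.0]
force: [-0.4, 0.8, -1.2]
opening: 0.0936
finger_force: 0.0
```

Call:
{"op": "play_rows", "data": {"commands": [{"travel": [-2.3,-2.6,0],"rot": [0,0,0]},{"travel": [-2.3,-2.6,0],"rot": [0,0,0]},{"travel": [-2.3,-2.6,0],"rot": [0,0,0]},{"travel": [-2.3,-2.6,0],"rot": [0,0,0]},{"travel": [-2.3,-2.6,0],"rot": [0,0,0]},{"travel": [-2.3,-2.6,0],"rot": [0,0,0]},{"travel": [0,0,0],"rot": [0,0,0]},{"travel": [0,0,0],"rot": [0,0,0]}]}}

```text
clock: 2.82
eef_pos: [0.5396, -0.1194, 0.3208]
eef_rot: [-0.416, -3.112, -0.001]
force: [-0.0, -0.4, 0.2]
opening: 0.0937
finger_force: 0.0
```

Run:
```python
from h import *
c=imaging.camera_info("wrist"); im=imaging.get_image("wrist"); np.save("w1.npy",P(c=c)); cv2.imwrite("pics/w1.png",im[:,:,::-1])
M=P(c=c)
for X in [(0.599,-.241,.251),(.599,-.241,.211),(.6,-.235,.15)]:
    q=M@np.r_[X,1]; print((q[:2]/q[2]).round(1))
s=r.state(); print(s["eef_pos"],s["joint_positions"])
```

```text
[152.8 283.8]
[165.2 264. ]
[183.6 241.1]
[ 0.53937216 -0.11860775  0.32112415] [-4.22038142e-01 -5.80619010e-02  1.67335101e+00  4.90858428e-04
  1.52738304e+00 -1.72805546e+00]
```

View pics/w1.png

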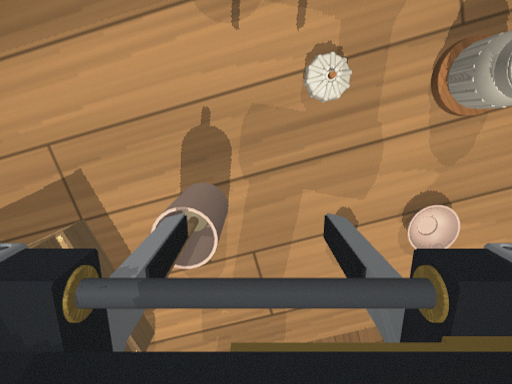

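The wrist view confirms the rim centre at about (186,238), within 3 px of the prediction; a finger hides the brush top. Moving over the brush, then down.

Call:
{"op": "play_rows", "data": {"commands": [{"travel": [-2.25,-2.55,0],"rot": [0,0,0]},{"travel": [-2.25,-2.55,0],"rot": [0,0,0]},{"travel": [-2.25,-2.55,0],"rot": [0,0,0]},{"travel": [-2.2,-2.55,0],"rot": [0,0,0]},{"travel": [0,0,0],"rot": [0,0,0]},{"travel": [0,0,1.5],"rot": [0,0,0]},{"travel": [0,0,2],"rot": [0,0,0]},{"travel": [0,0,2],"rot": [0,0,0]}]}}

```text
clock: 3.53
eef_pos: [0.5995, -0.2396, 0.2671]
eef_rot: [0.412, 3.112, -0.001]
force: [-0.1, -0.1, -0.5]
opening: 0.0944
finger_force: 0.0
```

Call:
{"op": "play_rows", "data": {"commands": [{"travel": [0,0,2],"rot": [0,0,0]},{"travel": [0,0,2],"rot": [0,0,0]},{"travel": [0,0,1.5],"rot": [0,0,0]},{"travel": [0,0,1.5],"rot": [0,0,0]},{"travel": [0,0,0.4],"rot": [0,0,0]},{"travel": [0,0,0],"rot": [0,0,0]},{"travel": [0,0,0],"rot": [0,0,0]},{"travel": [0,0,0],"rot": [0,0,0]}]}}

```text
clock: 4.2
eef_pos: [0.5998, -0.2414, 0.1942]
eef_rot: [0.415, 3.112, -0.002]
force: [-0.2, 0.7, 0.1]
opening: 0.0941
finger_force: 0.0
```

Run:
```python
from h import *
a=imaging.get_image("scene")[150:300,120:270]; b=imaging.get_image("side")[150:350,240:440]
cv2.imwrite("pics/c1.png",np.hstack([cv2.resize(x,(400,400))for x in(a,b)])[:,:,::-1])
```

```text
(no output)
```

View pics/c1.png

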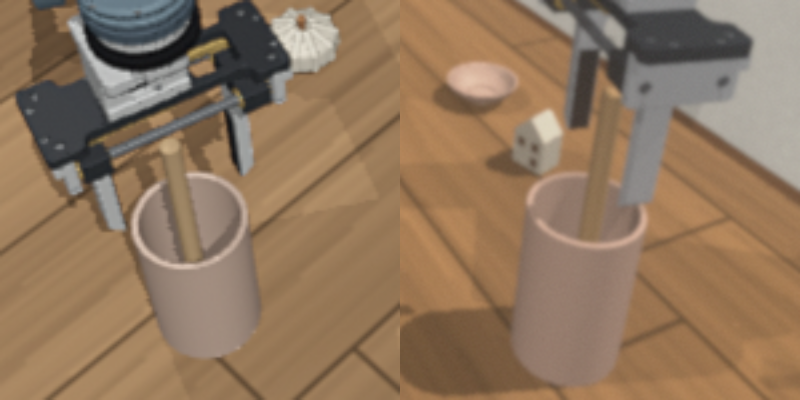

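The brush handle lies between the two fingers in both views: tip midpoints are at (180,198) and (607,164), with the handle at the same places. Closing.

Call:
{"op": "play_rows", "data": {"commands": [{"travel": [0,0,0],"rot": [0,0,0]},{"travel": [0,0,0],"rot": [0,0,0]},{"travel": [0,0,0],"rot": [0,0,0]},{"travel": [0,0,0],"rot": [0,0,0]},{"travel": [0,0,0],"rot": [0,0,0]},{"travel": [0,0,0],"rot": [0,0,0]},{"travel": [0,0,0],"rot": [0,0,0]},{"travel": [0,0,0],"rot": [0,0,0]}], "fingers": 0, "squeeze": 20}}

```text
clock: 4.97
eef_pos: [0.599, -0.2418, 0.1924]
eef_rot: [-0.416, -3.114, -0.0]
force: [-0.3, 0.5, -0.1]
opening: 0.0443
finger_force: 0.0
```

Call:
{"op": "play_rows", "data": {"commands": [{"travel": [0,0,0],"rot": [0,0,0]},{"travel": [0,0,0],"rot": [0,0,0]},{"travel": [0,0,0],"rot": [0,0,0]},{"travel": [0,0,0],"rot": [0,0,0]},{"travel": [0,0,0],"rot": [0,0,0]},{"travel": [0,0,0],"rot": [0,0,0]},{"travel": [0,0,0],"rot": [0,0,0]},{"travel": [0,0,0],"rot": [0,0,0]}]}}

```text
clock: 5.63
eef_pos: [0.599, -0.2418, 0.1924]
eef_rot: [-0.416, -3.114, -0.0]
force: [0.0, 0.3, 0.0]
opening: 0.0156
finger_force: 20.0
```

Gripped (15.6 mm). First up stroke of 7 cm with a hold.

Call:
{"op": "play_rows", "data": {"commands": [{"travel": [0,0,-1],"rot": [0,0,0]},{"travel": [0,0,-1.5],"rot": [0,0,0]},{"travel": [0,0,-1.5],"rot": [0,0,0]},{"travel": [0,0,-1.5],"rot": [0,0,0]},{"travel": [0,0,-1],"rot": [0,0,0]},{"travel": [0,0,-0.5],"rot": [0,0,0]},{"travel": [0,0,0],"rot": [0,0,0]},{"travel": [0,0,0],"rot": [0,0,0]}]}}

```text
clock: 6.3
eef_pos: [0.5989, -0.2417, 0.2621]
eef_rot: [-0.416, -3.113, -0.0]
force: [-0.1, -0.0, -1.6]
opening: 0.0159
finger_force: 20.0
```

Run:
```python
from h import *
a=imaging.get_image("scene")[130:280,120:270]; b=imaging.get_image("side")[130:330,240:440]
cv2.imwrite("pics/c2.png",np.hstack([cv2.resize(x,(400,400))for x in(a,b)])[:,:,::-1])
```

```text
(no output)
```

View pics/c2.png

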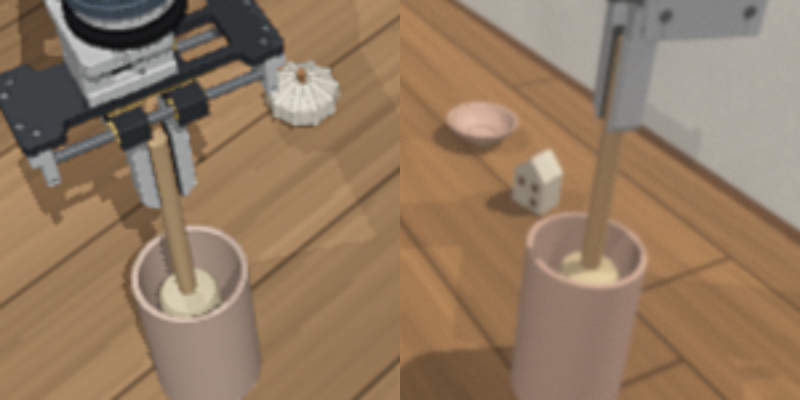

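The brush is raised, with its head visible inside the rim at about (190,292) and the canister upright. Down, up, down.

Call:
{"op": "play_rows", "data": {"commands": [{"travel": [0,0,1],"rot": [0,0,0]},{"travel": [0,0,1.5],"rot": [0,0,0]},{"travel": [0,0,1.5],"rot": [0,0,0]},{"travel": [0,0,1.5],"rot": [0,0,0]},{"travel": [0,0,1],"rot": [0,0,0]},{"travel": [0,0,0.4],"rot": [0,0,0]},{"travel": [0,0,0],"rot": [0,0,0]},{"travel": [0,0,0],"rot": [0,0,0]}]}}

```text
clock: 7.07
eef_pos: [0.5989, -0.2418, 0.193]
eef_rot: [-0.416, -3.113, -0.0]
force: [0.0, 0.1, -1.1]
opening: 0.0157
finger_force: 20.0
```

Call:
{"op": "play_rows", "data": {"commands": [{"travel": [0,0,-1],"rot": [0,0,0]},{"travel": [0,0,-1.5],"rot": [0,0,0]},{"travel": [0,0,-1.5],"rot": [0,0,0]},{"travel": [0,0,-1.5],"rot": [0,0,0]},{"travel": [0,0,-1],"rot": [0,0,0]},{"travel": [0,0,-0.5],"rot": [0,0,0]},{"travel": [0,0,0],"rot": [0,0,0]},{"travel": [0,0,0],"rot": [0,0,0]}]}}

```text
clock: 7.73
eef_pos: [0.5989, -0.2418, 0.2632]
eef_rot: [-0.416, -3.114, -0.0]
force: [-0.2, 0.3, 0.5]
opening: 0.0158
finger_force: 20.0
```

Call:
{"op": "play_rows", "data": {"commands": [{"travel": [0,0,1],"rot": [0,0,0]},{"travel": [0,0,1.5],"rot": [0,0,0]},{"travel": [0,0,1.5],"rot": [0,0,0]},{"travel": [0,0,1.5],"rot": [0,0,0]},{"travel": [0,0,1],"rot": [0,0,0]},{"travel": [0,0,0.5],"rot": [0,0,0]},{"travel": [0,0,0],"rot": [0,0,0]},{"travel": [0,0,0],"rot": [0,0,0]}]}}

```text
clock: 8.4
eef_pos: [0.5988, -0.2417, 0.1928]
eef_rot: [-0.416, -3.113, -0.0]
force: [-0.3, 0.4, -1.3]
opening: 0.0157
finger_force: 20.0
```

Call:
{"op": "play_rows", "data": {"commands": [{"travel": [0,0,0.1],"rot": [0,0,0]},{"travel": [0,0,0],"rot": [0,0,0]},{"travel": [0,0,0],"rot": [0,0,0]},{"travel": [0,0,0],"rot": [0,0,0]},{"travel": [0,0,0],"rot": [0,0,0]},{"travel": [0,0,0],"rot": [0,0,0]},{"travel": [0,0,0],"rot": [0,0,0]},{"travel": [0,0,0],"rot": [0,0,0]}]}}

```text
clock: 9.07
eef_pos: [0.599, -0.2418, 0.1925]
eef_rot: [0.416, 3.114, -0.0]
force: [0.2, 0.9, -1.1]
opening: 0.0161
finger_force: 20.0
```

Call:
{"op": "play_rows", "data": {"commands": [{"travel": [0,0,0],"rot": [0,0,0]},{"travel": [0,0,0],"rot": [0,0,0]},{"travel": [0,0,0],"rot": [0,0,0]},{"travel": [0,0,0],"rot": [0,0,0]},{"travel": [0,0,0],"rot": [0,0,0]},{"travel": [0,0,0],"rot": [0,0,0]},{"travel": [0,0,0],"rot": [0,0,0]},{"travel": [0,0,0],"rot": [0,0,0]}], "fingers": 9.4}}

```text
clock: 9.73
eef_pos: [0.599, -0.2418, 0.1925]
eef_rot: [0.416, 3.114, -0.0]
force: [0.7, 0.2, -0.6]
opening: 0.0657
finger_force: 0.0
```

Call:
{"op": "play_rows", "data": {"commands": [{"travel": [0,0,0],"rot": [0,0,0]},{"travel": [0,0,0],"rot": [0,0,0]},{"travel": [0,0,-1],"rot": [0,0,0]},{"travel": [0,0,-2],"rot": [0,0,0]},{"travel": [0,0,-3],"rot": [0,0,0]},{"travel": [0,0,-3],"rot": [0,0,0]},{"travel": [0,0,-3],"rot": [0,0,0]},{"travel": [0,0,-1],"rot": [0,0,0]}]}}

```text
clock: 10.4
eef_pos: [0.6005, -0.2427, 0.3292]
eef_rot: [0.415, 3.106, -0.006]
force: [0.8, -0.1, -0.3]
opening: 0.0939
finger_force: 0.0
```

Call:
{"op": "play_rows", "data": {"commands": [{"travel": [1.64,3.28,0],"rot": [0,0,0]},{"travel": [1.64,3.28,0],"rot": [0,0,0]},{"travel": [1.64,3.28,0],"rot": [0,0,0]},{"travel": [1.64,3.28,0],"rot": [0,0,0]},{"travel": [1.64,3.28,0],"rot": [0,0,0]},{"travel": [1.64,3.28,0],"rot": [0,0,0]},{"travel": [1.64,3.28,0],"rot": [0,0,0]},{"travel": [0,0,0],"rot": [0,0,0]}]}}

```text
clock: 11.07
eef_pos: [0.5472, 0.0149, 0.3223]
eef_rot: [-0.407, -3.115, -0.003]
force: [0.8, 0.2, 0.8]
opening: 0.0938
finger_force: 0.0
```

Run:
```python
from h import *
c=imaging.camera_info("wrist"); M=P(c=c); im=imaging.get_image("wrist"); np.save("w2.npy",M)
for X in [(0.498,.262,.169)]:
    q=M@np.r_[X,1]; print((q[:2]/q[2]).round(1))
sc=imaging.get_image("scene")[130:280,120:270]
cv2.imwrite("pics/w2.png",np.hstack([im,cv2.resize(sc,(288,384))])[:,:,::-1]); print(r.state()["eef_pos"])
```

```text
[453.2  83.8]
[0.54821928 0.01083289 0.32218378]
```

View pics/w2.png

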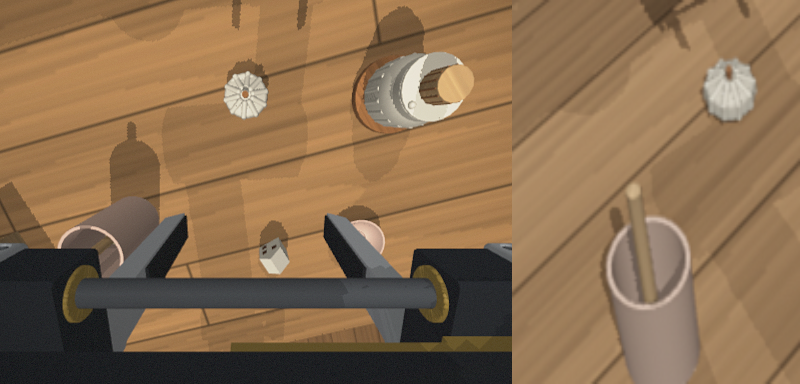

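Knob top is at (455,84) against the predicted (453,84), and the brush stands in the canister. Go above the knob.

Call:
{"op": "play_rows", "data": {"commands": [{"travel": [1.63,3.27,0],"rot": [0,0,0]},{"travel": [1.63,3.27,0],"rot": [0,0,0]},{"travel": [1.63,3.27,0],"rot": [0,0,0]},{"travel": [1.63,3.27,0],"rot": [0,0,0]},{"travel": [1.63,3.27,0],"rot": [0,0,0]},{"travel": [1.63,3.27,0],"rot": [0,0,0]},{"travel": [1.63,3.27,0],"rot": [0,0,0]},{"travel": [0,0,0],"rot": [0,0,0]}]}}

```text
clock: 11.83
eef_pos: [0.4978, 0.2642, 0.3219]
eef_rot: [-0.41, -3.113, -0.002]
force: [-0.2, -0.8, 0.1]
opening: 0.0941
finger_force: 0.0
```

Call:
{"op": "play_rows", "data": {"commands": [{"travel": [0,0,0],"rot": [0,0,0]},{"travel": [0,0,1.5],"rot": [0,0,0]},{"travel": [0,0,2.5],"rot": [0,0,0]},{"travel": [0,0,2.5],"rot": [0,0,0]},{"travel": [0,0,2.5],"rot": [0,0,0]},{"travel": [0,0,1],"rot": [0,0,0]},{"travel": [0,0,0],"rot": [0,0,0]},{"travel": [0,0,0],"rot": [0,0,0]}]}}

```text
clock: 12.5
eef_pos: [0.4993, 0.2596, 0.2228]
eef_rot: [-0.419, -3.113, 0.0]
force: [-0.4, -0.7, 0.5]
opening: 0.0942
finger_force: 0.0
```

Run:
```python
from h import *
M2=np.load("w2.npy"); 
for u,b in [((455,84),P("scene"))]: print(tri(M2,u,P("scene"),(311,94))[0].round(4))
s=r.state(); print(s["eef_pos"],s["joint_positions"].round(3)); 
p=s["eef_pos"]; Rm=R.from_rotvec(s["eef_rot"]).as_matrix(); print("to knob, tool cm",(Rm.T@(np.array([.498,.262,.136])-p)*100).round(2))
```

```text
[0.4979 0.2631 0.1679]
[0.49930405 0.25962255 0.22280722] [ 0.278  0.027  1.767 -0.     1.348 -1.025]
to knob, tool cm [0.19 0.2  8.68]
```

Call:
{"op": "play_rows", "data": {"commands": [{"travel": [0.2,0.3,1.5],"rot": [0,0,0]},{"travel": [0,0,2],"rot": [0,0,0]},{"travel": [0,0,2],"rot": [0,0,0]},{"travel": [0,0,1.7],"rot": [0,0,0]},{"travel": [0,0,1],"rot": [0,0,0]},{"travel": [0,0,0.4],"rot": [0,0,0]},{"travel": [0,0,0],"rot": [0,0,0]},{"travel": [0,0,0],"rot": [0,0,0]}]}}

```text
clock: 13.17
eef_pos: [0.4985, 0.2643, 0.138]
eef_rot: [0.416, 3.112, 0.001]
force: [0.6, -0.2, -0.6]
opening: 0.0939
finger_force: 0.0
```

Call:
{"op": "play_rows", "data": {"commands": [{"travel": [0,0,0],"rot": [0,0,0]},{"travel": [0,0,0],"rot": [0,0,0]},{"travel": [0,0,0],"rot": [0,0,0]},{"travel": [0,0,0],"rot": [0,0,0]},{"travel": [0,0,0],"rot": [0,0,0]},{"travel": [0,0,0],"rot": [0,0,0]},{"travel": [0,0,0],"rot": [0,0,0]},{"travel": [0,0,0],"rot": [0,0,0]}], "fingers": 0, "squeeze": 25}}

```text
clock: 13.83
eef_pos: [0.4974, 0.2641, 0.1364]
eef_rot: [-0.416, -3.114, 0.0]
force: [-0.4, -1.0, 0.3]
opening: 0.0438
finger_force: 0.5
```

Call:
{"op": "play_rows", "data": {"commands": [{"travel": [0,0,0],"rot": [0,0,0]},{"travel": [0,0,0],"rot": [0,0,0]},{"travel": [0,0,0],"rot": [0,0,0]},{"travel": [0,0,0],"rot": [0,0,0]},{"travel": [0,0,0],"rot": [0,0,0]},{"travel": [0,0,0],"rot": [0,0,0]},{"travel": [0,0,0],"rot": [0,0,0]},{"travel": [0,0,0],"rot": [0,0,0]}]}}

```text
clock: 14.5
eef_pos: [0.4974, 0.264, 0.1364]
eef_rot: [-0.416, -3.114, 0.0]
force: [-0.7, -0.3, 0.4]
opening: 0.0418
finger_force: 25.0
```

Run:
```python
from h import *
s=r.state(); print(s)
```

```text
{'clock': 14.5, 'joint_positions': array([ 2.86760001e-01,  1.16950898e-01,  1.83688894e+00, -1.57202396e-04,
        1.18794638e+00, -1.01815287e+00]), 'joint_vel': array([-0.00165181,  0.0022286 , -0.0006958 , -0.00011532, -0.00142358,
        0.00080039]), 'joint_efforts': array([ 4.91260942e-01, -3.41313601e+01, -2.96457142e+01,  3.29919979e-01,
       -1.81504190e-01, -3.52010291e-03]), 'eef_pos': array([0.49739972, 0.2640282 , 0.13640855]), 'eef_rot': array([-4.16312622e-01, -3.11376793e+00,  3.33056970e-04]), 'force': array([-0.69824234, -0.31541392,  0.35267189]), 'moment': array([-0.28699368,  0.07770162, -0.01924764]), 'finger_force': 25.000028908252716, 'opening': 0.04180855406190719}
```

Call:
{"op": "play_rows", "data": {"commands": [{"travel": [0,0,0],"rot": [0,0,3]},{"travel": [0,0,0],"rot": [0,0,4]},{"travel": [0,0,0],"rot": [0,0,4]},{"travel": [0,0,0],"rot": [0,0,4]},{"travel": [0,0,0],"rot": [0,0,4]},{"travel": [0,0,0],"rot": [0,0,4]},{"travel": [0,0,0],"rot": [0,0,3]},{"travel": [0,0,0],"rot": [0,0,0]}]}}

```text
clock: 15.17
eef_pos: [0.4975, 0.2643, 0.1364]
eef_rot: [1.107, 2.94, 0.001]
force: [0.6, 0.5, -0.5]
opening: 0.0412
finger_force: 25.0
```

Run:
```python
from h import *
s=r.state(); print(s["moment"],s["force"],s["joint_efforts"][5],s["joint_positions"][[0,5]],s["finger_force"],s["opening"])
```

```text
[-0.09734035  0.07090517 -0.04992058] [ 0.64860792  0.50018429 -0.48942051] 0.3770182002335787 [ 0.28686689 -0.56356261] 25.000627040863037 0.041215044079219734
```

Call:
{"op": "play_rows", "data": {"commands": [{"travel": [0,0,0],"rot": [0,0,2]},{"travel": [0,0,0],"rot": [0,0,2]},{"travel": [0,0,0],"rot": [0,0,2]},{"travel": [0,0,0],"rot": [0,0,2]},{"travel": [0,0,0],"rot": [0,0,0]},{"travel": [0,0,0],"rot": [0,0,0]},{"travel": [0,0,0],"rot": [0,0,0]},{"travel": [0,0,0],"rot": [0,0,0]}]}}

```text
clock: 15.83
eef_pos: [0.4975, 0.2642, 0.1364]
eef_rot: [-1.307, -2.857, -0.0]
force: [0.9, 0.2, -0.3]
opening: 0.0418
finger_force: 25.0
```

Run:
```python
from h import *
s=r.state(); print(s["moment"],s["force"],s["joint_efforts"][5],s["joint_positions"][[0,5]],s["opening"],s["eef_rot"])
c=imaging.camera_info("wrist"); M=P(c=c); im=imaging.get_image("wrist")
w2=np.load("w2.npy"); print("pip at start",ray(w2,(411,104),.133))
f=ray(w2,(411,104),.133)-[.498,.2635]; print(np.degrees(np.arctan2(f[1],f[0])),np.hypot(*f))
for a in range(0,360,30):
    X=np.r_[.4975+.036*np.cos(np.radians(a)),.264+.036*np.sin(np.radians(a)),.133,1]; q=M@X; print(a,(q[:2]/q[2]).round(0),end=";")
cv2.imwrite("pics/w3.png",im[:,:,::-1])
```

```text
[-0.09381163 -0.01389045  0.06183619] [ 0.94463215  0.19281317 -0.3438221 ] 0.0026228727801935747 [ 0.28688098 -0.42563946] 0.04175659810890346 [-1.30729105e+00 -2.85666439e+00 -4.17315926e-04]
pip at start [0.51067816 0.23243463]
-67.79902481463584 0.03355283530075985
0 [291. 257.];30 [303. 235.];60 [302. 210.];90 [288. 189.];120 [263. 177.];150 [236. 179.];180 [213. 194.];210 [203. 217.];240 [206. 242.];270 [221. 261.];300 [244. 271.];330 [270. 270.];
```

View pics/w3.png

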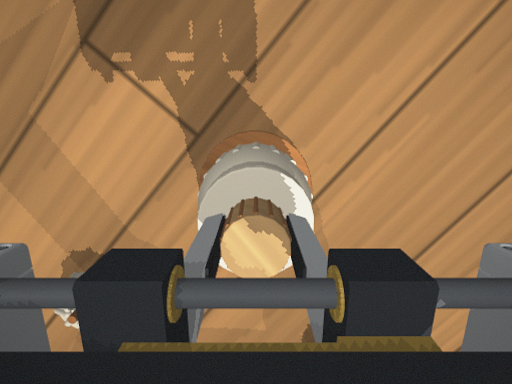

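The pip is hidden behind the knob in this view. The wrist torque is near zero after 34°, past the largest wrong-way stop, so this is the right way. On to 60°.

Call:
{"op": "play_rows", "data": {"commands": [{"travel": [0,0,0],"rot": [0,0,4]},{"travel": [0,0,0],"rot": [0,0,5]},{"travel": [0,0,0],"rot": [0,0,5]},{"travel": [0,0,0],"rot": [0,0,5]},{"travel": [0,0,0],"rot": [0,0,5]},{"travel": [0,0,0],"rot": [0,0,2]},{"travel": [0,0,0],"rot": [0,0,0]},{"travel": [0,0,0],"rot": [0,0,0]}]}}

```text
clock: 16.55
eef_pos: [0.4973, 0.2642, 0.1364]
eef_rot: [-1.916, -2.49, 0.0]
force: [-1.1, 0.5, -0.4]
opening: 0.0419
finger_force: 25.0
```

Call:
{"op": "play_rows", "data": {"commands": [{"travel": [0,0,-0.1],"rot": [0,0,0]},{"travel": [0,0,-0.1],"rot": [0,0,0]},{"travel": [0,0,-0.1],"rot": [0,0,0]},{"travel": [0,0,-0.1],"rot": [0,0,0]},{"travel": [0,0,0],"rot": [0,0,0]},{"travel": [0,0,0],"rot": [0,0,0]},{"travel": [0,0,0],"rot": [0,0,0]},{"travel": [0,0,0],"rot": [0,0,0]}]}}

```text
clock: 17.22
eef_pos: [0.4974, 0.2641, 0.1404]
eef_rot: [-1.917, -2.489, 0.0]
force: [0.2, -0.3, -1.1]
opening: 0.0415
finger_force: 25.0
```

Run:
```python
from h import *
s=r.state(); print(s["moment"],s["force"],s["joint_efforts"][5],s["joint_positions"][[0,5]],s["opening"],s["eef_rot"])
```

```text
[ 0.00889419 -0.02467024 -0.05610406] [ 0.15691593 -0.34918275 -1.13408708] -0.0005023868288844824 [0.28683154 0.02900372] 0.04148065422621204 [-1.91739430e+00 -2.48851540e+00  8.14399795e-05]
```

It is 4 mm up with only the lid's weight showing, so it is free. Lift on to 8 cm.

Call:
{"op": "play_rows", "data": {"commands": [{"travel": [0,0,-0.5],"rot": [0,0,0]},{"travel": [0,0,-1],"rot": [0,0,0]},{"travel": [0,0,-1.5],"rot": [0,0,0]},{"travel": [0,0,-1.5],"rot": [0,0,0]},{"travel": [0,0,-1.5],"rot": [0,0,0]},{"travel": [0,0,-1],"rot": [0,0,0]},{"travel": [0,0,-0.6],"rot": [0,0,0]},{"travel": [0,0,0],"rot": [0,0,0]}]}}

```text
clock: 17.88
eef_pos: [0.4983, 0.2644, 0.2185]
eef_rot: [1.916, 2.487, 0.004]
force: [-0.8, 0.8, -1.0]
opening: 0.0414
finger_force: 25.0
```

Call:
{"op": "play_rows", "data": {"commands": [{"travel": [0,0,0],"rot": [0,0,0]},{"travel": [0,0,0],"rot": [0,0,0]},{"travel": [0,0,0],"rot": [0,0,0]},{"travel": [0,0,0],"rot": [0,0,0]},{"travel": [0,0,0],"rot": [0,0,0]},{"travel": [0,0,0],"rot": [0,0,0]},{"travel": [0,0,0],"rot": [0,0,0]},{"travel": [0,0,0],"rot": [0,0,0]}]}}

```text
clock: 18.55
eef_pos: [0.4974, 0.2641, 0.2164]
eef_rot: [-1.917, -2.489, 0.0]
force: [-0.8, -0.3, -1.5]
opening: 0.0415
finger_force: 25.0
```

Run:
```python
from h import *
s=r.state(); print(s["force"],s["finger_force"],s["opening"],s["eef_pos"])
a=imaging.get_image("scene"); b=cv2.resize(imaging.get_image("side"),(288,384)) 
cv2.imwrite("pics/f.png",np.hstack([a,b])[:,:,::-1])
```

```text
[-0.79866984 -0.30486577 -1.52108197] 24.999577403068542 0.041528174378360226 [0.49744025 0.26412489 0.21639853]
```

View pics/f.png

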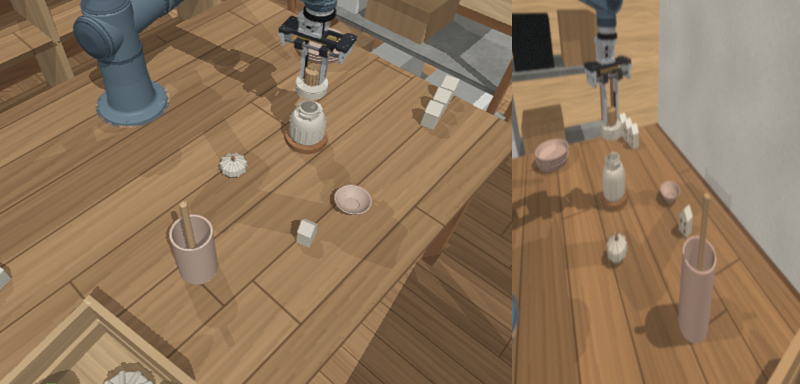

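The lid hangs level above the open jar at about (312,88), the brush stands in the upright canister, and the ornaments are where they were. Handing in.

```bash
python3 -c "
from workcell import r
print(r.finish_job())"
```

```text
the job is handed in; nothing more can be done
None
```

I scrubbed the brush twice and left it standing in the upright canister. The lid turned free the first way I tried, and I handed in with it gripped and level 8 cm above the jar; the ornaments were not moved, and no verdict came back.

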